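# Empty the canister tray and hang it up

## Task

Empty the four small white canisters from the metal tray into the open white tub, then hang the empty tray on the peg of the steel stand by the middle of its handle bar, so that it hangs level, and let go. Leave the tub upright where it stands and do not disturb the other things on the bench.

Things in the scene. Friction and masses are not known exactly. Their poses are not given: they have to be found in the camera images.
- tray: Loose bare-metal tray, 0.2 to 0.33 kg, holding four canisters. Floor 130 mm (x) by 110 mm (y), 4 mm thick; its -x edge is open (the lip), the +x edge has a back wall 30 mm high, the y sides walls 22 mm high. A rigid arch handle stands over it: two uprights on the outer side faces, a flat bar along y on top. Origin: centre of the underside, z up. Empty, it hangs level from the middle of the bar.
- tray_bar (a point): Centre of the handle bar: 7 mm from the tray's centre towards the back wall, 100 mm above the tray's underside. The bar runs along the tray's y, 122 mm long, 110 mm free between the uprights, 8 mm thick along x, 12 mm high. Grip it across the 8 mm from above; gripped about 32 mm to one side, its middle stays free for the peg.
- tray_lip (a point): Middle of the open front edge of the tray (-x edge), on the top of the floor (65 mm from the tray's centre).
- tub: Open white plastic tub, round, outer radius 66 mm at the foot and 75 mm at the rim, 100 mm high, wall and floor 4 mm, 0.4 kg, standing loose on the bench on the left or right. Origin: centre of the underside.
- stand: Fixed steel stand with one peg, on the other side from the tub (left or right). Origin: on the bench under the peg_seat point. Base plate 12 mm thick, x -50 to 120 mm, y +-60 mm. Post 18 mm thick at x = +88 mm, 208 mm high. The peg, a level flat strip 16 mm wide and 8 mm high, runs from the post along -x, roughly towards the robot; its end, x = -34 to -40 mm, turns up to 203 mm height.
- peg_seat (a point): Point on top of the peg, 190 mm above the bench, where the middle of the bar's underside belongs, the bar lying across the peg (its centre then 6 mm above this point, tray's x along the peg). 88 mm in front of the post's axis, 34 mm behind the upturned tip. Axes as the stand's.
- can0_center (a point): Centre of desiccant canister 1 of 4: loose white plastic cylinder, 24 mm diameter, 26 mm high, 12 g, standing in the tray at the start. They slide or topple off the lip when the tray is tipped lip down by 45 to 50 degrees (friction about 0.6).
- can1_center (a point): Centre of desiccant canister 2 of 4: loose white plastic cylinder, 24 mm diameter, 26 mm high, 12 g, standing in the tray at the start. They slide or topple off the lip when the tray is tipped lip down by 45 to 50 degrees (friction about 0.6).
- can2_center (a point): Centre of desiccant canister 3 of 4: loose white plastic cylinder, 24 mm diameter, 26 mm high, 12 g, standing in the tray at the start. They slide or topple off the lip when the tray is tipped lip down by 45 to 50 degrees (friction about 0.6).
- can3_center (a point): Centre of desiccant canister 4 of 4: loose white plastic cylinder, 24 mm diameter, 26 mm high, 12 g, standing in the tray at the start. They slide or topple off the lip when the tray is tipped lip down by 45 to 50 degrees (friction about 0.6).
- jar: Bystander, to be left alone: closed white jar, 64 mm diameter, 85 mm high. Origin: centre of its underside.
- cup: Bystander, to be left alone: clear plastic cup, 72 mm wide, 85 mm high. Origin: centre of its underside.
- marker: Bystander, to be left alone: yellow marker pen, 130 mm long, 16 mm thick, lying. Origin: centre of its underside.
- vial: Bystander, to be left alone: small amber bottle, 44 mm diameter, 75 mm high. Origin: centre of its underside.
- tape: Bystander, to be left alone: cardboard-coloured roll of tape lying flat, 70 mm diameter, 24 mm high. Origin: centre of its underside.
- phone: Bystander, to be left alone: black phone lying flat, 150 by 72 by 9 mm. Origin: centre of its underside.

How it is judged (in metres and radians):
On the way, in this order (a step that is already met when the one before it is completed fails the run):
1. all four canisters are in the tub (horizontal distance between each of can0_center, can1_center, can2_center, can3_center and tub below 0.072 m and z of can0_center in the frame of tub between 0 and 0.09 m and z of can1_center in the frame of tub between 0 and 0.09 m and z of can2_center in the frame of tub between 0 and 0.09 m and z of can3_center in the frame of tub between 0 and 0.09 m), for 0.2 s.
2. the tray's handle bar lies on the peg, the tray level (x of tray_bar in the frame of peg_seat between -0.025 and 0.03 m and y of tray_bar in the frame of peg_seat between -0.02 and 0.02 m and z of tray_bar in the frame of peg_seat between -0.002 and 0.014 m and angle between tray's own z axis and vertical below 0.25 rad and contact force between tray and stand above 0.8 N), for 0.2 s.
At the end, for the whole second after the job is handed in: All four canisters inside the tub, tub upright (0.1 rad) within 4 cm of its place. Tray at rest on the peg: bar centre -2 to 14 mm above the peg's top, 25 mm tipwards to 30 mm postwards of the seat, within 20 mm sideways, tilt under 0.25 rad, resting on the stand (over 0.8 N) (all of step 1 and all of step 2 and linear speed of tray below 0.05 m/s and angular speed of tray below 0.5 rad/s and angle between tub's own z axis and vertical below 0.1 rad and distance of tub from where it was at the start of the episode below 0.04 m); the robot touches nothing.
It fails at once if a bystander is pushed more than 3 cm from its place (distance of any of jar, cup, marker, vial, tape, phone from where it was at the start of the episode above 0.03 m).
It fails at once if the tub is pushed more than 4 cm from its place or tipped more than 0.35 rad (distance of tub from where it was at the start of the episode above 0.04 m or angle between tub's own z axis and vertical above 0.35 rad).
It also fails if it takes over 61 s, if anything falls off the work surface, if the arm or the gripper's body presses on something with over 40 N, if the wrist force passes 120 N, or if a joint passes its speed limit or range.

## Robot

A 6-joint arm with a two-finger parallel gripper is mounted at the origin on the work surface. World frame = base frame: x ahead of the robot, y to its left, z up, the work surface at z = 0. Lengths are in mm, angles in rad, forces in N, time in s.
With the tool pointing down it reaches from about 350 to 975 mm from the base axis. Payload 7.1 kg.
Tool frame: the origin (TCP) lies at the very end of the fingers, on their centre line; the grasp point (between the pads) lies 19 mm behind it; z points along the fingers, y is the line along which they close (so a half turn about z gives the same grasp; the last joint's range is limited). The gripper opens to 88 mm and grips with 3 to 60 N. Pads are 20 mm wide; open, the fingers measure 115 mm over their backs; the gripper's body (75 mm by 178 mm) begins 61 mm behind the grasp point.
Start: joints at [1.213, 0.423, 1.63, -0, 1.089, -0.019], TCP at [207.69, 589.465, 222.675] pointing down, gripper open.
Joint ranges: [-3, 3], [-0.9, 2.11], [0.09, 2.58], [-1.31, 4.45], [0.11, 2.69], [-2.54, 2.54]. Speed limits (rad/s): [2.39, 2.39, 3.01, 3.14, 3.14, 3.14].

## Interface

Orientations are given as a rotation vector (axis times angle).
In Python, from workcell import ctrl, optics gives the robot as it stands.
- The arm moves only by the shell command python3 -m jog 'ROWS'. ROWS is JSON, a list of rows, each a list of 7 numbers: the shift along the tool's x, y, z in units of 40 mm (1.0 is 40 mm), then the turn, a rotation vector about the tool's x, y, z in units of 6 degrees (1.0 is 6 degrees), then the opening, from 0 (shut) to 1 (fully open). A call has 1 to 20 rows; each row shifts and turns the commanded pose from where the row before left it, along the tool's axes as they then stand; what a row does not reach is not made up. A row lasts 1/10 s, in which the tool goes at most 50 mm and 8.59 degrees, less where a joint would pass 70% of its speed; a pose out of reach is approached as far as the arm can. A call is refused whole if a number of a shift passes 1 or a number of a turn 1, either way. A call with a gripper value outside its range is refused whole. The fingers move at their own pace and stop on an object; the grip force is fixed at half the most. Time passes only in rows, so rows that do not move let the fingers close. It gives the time, the measured TCP pose, the force, the opening and the grip force at its end, in the units of the state.
- ctrl.get_obs(): the state, without advancing time (a new reading comes with each control period).
- optics.get_image(name): name is "scene" or "top"; returns the picture (400x640x3 uint8, red, green, blue); there is no depth.
- optics.camera_model(name): a dict with "fov_y" (degrees; the focal length in pixels is half the picture's height over the tangent of half this angle, whatever the lens; pixels are square), "cx", "cy" (the principal point, pixels), "k1" (the pictures are not rectified: a ray, as slopes to the right and down, at radius r is drawn at 1 + k1 r^2 times it, then the intrinsics apply), "view" (4x4, takes a point from world to camera coordinates). Camera axes: x right, y up, looking along -z (the intrinsics and any distortion apply to the point x, -y, -z); pixel columns grow to the right and rows downward; lengths in mm; the calibration is good to about 2 mm. A picture is of the moment at which its call begins. camera_model takes no time and is no camera call.
- ctrl.close_job(): hands the job in; it is judged then, once.
Trained networks look in the newest picture that a camera, given by its name, has taken for a name from the list of things; names that differ only in an ending like _2 or _b are one class to them, and where a whole thing is asked for, a point or a joint stands for the part that bears it (a point fixed in the world has none). Each returns a list of dicts, best first, with "conf" (0 to 1); they miss things now and then, are a little off and sometimes report something else, mostly with a low value. They report only what shows in the picture. A call takes as long as a camera call.
- optics.masks_of(target, camera): "pixels" (400x640 bool, what is visible of it) and "extent" ([centre column, centre row, width, height] in pixels, round what is visible of it).
The state is a dict: "t": time; "qpos": joint angles; "qvel": joint speeds; "joint_torque": joint torques, N m; "ee_pos": TCP position; "orientation": TCP orientation; "ft_force": force on the tool from outside, world axes, zero at the start; "moment": the same for the moment, N m; "width": finger opening in mm; "grasp_force": force on a finger pad.
Only numpy, scipy, OpenCV 4.12 (cv2) and the standard library are available. Lean on these libraries where they do the work, as an engineer would, in place of code of your own. Each camera call takes 0.05 s, during which the arm holds its last target. There are 200 camera calls.

## Working session

There is one attempt and no reset: what is moved stays moved. The work goes in short steps, Python scripts to look and compute and a shell command to move; the robot and the scene stay as the last step left them, time stands still between calls to the robot, and variables do not carry over. Pictures are saved under pics/ and viewed, at most 10 in all, crops included, and the job is handed in when it is done.

```bash
mkdir -p pics; ls
cat > h.py <<'E'
import numpy as np, cv2
from workcell import ctrl, optics
from scipy.spatial.transform import Rotation as R
def cam(n):
    m=optics.camera_model(n); f=200/np.tan(np.radians(m["fov_y"])/2)
    V=np.array(m["view"]); return m,f,V
def proj(n,P):
    m,f,V=cam(n); p=np.atleast_2d(P)@V[:3,:3].T+V[:3,3]
    s=np.c_[p[:,0]/-p[:,2],-p[:,1]/-p[:,2]]
    s=s*(1+m["k1"]*(s**2).sum(1,keepdims=True)); return s*f+[m["cx"],m["cy"]]
def back(n,uv,z):
    m,f,V=cam(n); d=(np.atleast_2d(uv)-[m["cx"],m["cy"]])/f; s=d.copy()
    for _ in range(30): s=d/(1+m["k1"]*(s**2).sum(1,keepdims=True))
    r=np.c_[s[:,0],-s[:,1],-np.ones(len(s))]@V[:3,:3]; c=-V[:3,:3].T@V[:3,3]
    return c+r*((z-c[2])/r[:,2])[:,None]
def save(n,f):
    im=optics.get_image(n); cv2.imwrite("pics/"+f,im[:,:,::-1]); return im
E
python3 - <<'E'
from h import *
a=save("top","top0.png"); b=save("scene","scene0.png")
cv2.imwrite("pics/both.png",np.vstack([a,b])[:,:,::-1][:, :])
for c in("top","scene"):
    m,f,V=cam(c);print(c,f,m["k1"],(-V[:3,:3].T@V[:3,3]).round())
    for t in("tray","tub","stand","can0_center","jar","cup","marker","vial","tape","phone"):
        for d in optics.masks_of(t,c)[:4]: print(t,round(d["conf"],2),np.round(d["extent"],1),d["pixels"].sum(), back(c,d["extent"][:2],0).round()[0][:2])
print(ctrl.get_obs())
E
```

```text
pics
top 375.0512903719973 -0.0826716744255104 [ 409.   10. 1332.]
tray 0.97 [322.4 204.2  40.5  43.5] 1050 [542.  -5.]
tub 0.72 [419.6 188.7  47.1  43.7] 1634 [ 605. -355.]
tub 0.49 [247.5 165.9  33.8  53.4] 1525 [677. 268.]
stand 0.89 [246.1 167.   34.6  53.4] 1612 [673. 273.]
jar 0.74 [339.6 155.4  19.6  23.2] 318 [721. -65.]
cup 0.69 [303.  147.4  19.3  18. ] 417 [748.  69.]
vial 0.58 [184.6 183.9  15.9  15.3] 197 [607. 495.]
phone 0.7 [232.4 262.7  46.   44.6] 871 [329. 309.]
scene 432.4324383845819 -0.08968104472078102 [ 948. -561. 1115.]
tray 0.97 [314.4 229.   55.5  56. ] 1295 [534.  -7.]
tray 0.65 [355.5 269.   26.7  29.7] 625 [709. -42.]
tub 0.75 [255.3 310.4  60.2  66.5] 3104 [ 565. -309.]
stand 0.34 [232.6 372.8  28.3  31. ] 453 [ 629. -466.]
jar 0.8 [357.4 269.4  24.4  29.6] 643 [714. -40.]
jar 0.48 [330.6 229.2   7.    8.4] 73 [574.  23.]
jar 0.35 [203.1 266.5  42.1   9.4] 223 [ 359. -302.]
cup 0.7 [390.7 235.9  29.8  32.4] 699 [731. 114.]
marker 0.81 [201.2 266.   44.6   8. ] 226 [ 353. -305.]
vial 0.49 [419.9 141.2  10.3  17.7] 216 [610. 513.]
tape 0.69 [236.5 371.9  25.4  29.8] 517 [ 635. -459.]
tape 0.44 [254.4 311.9  61.9  62.9] 3159 [ 566. -313.]
phone 0.78 [324.9 139.2  41.3  21.9] 641 [337. 312.]
{'t': 1.1, 'qpos': array([ 1.21299032e+00,  4.23124093e-01,  1.62989516e+00, -1.44277511e-06,
        1.08863792e+00, -1.90180089e-02]), 'qvel': array([ 0.00058387,  0.00149943, -0.00098146,  0.00041692,  0.00239568,
       -0.00142488]), 'joint_torque': array([ 3.61629000e-04, -5.44580090e+01, -2.74047232e+01,  6.43274747e-02,
        1.66172121e-02, -1.44167132e-05]), 'ee_pos': array([207.69234973, 589.45305118, 222.66191029]), 'orientation': array([-5.29622703e-01, -3.09661689e+00,  9.99285268e-05]), 'ft_force': array([0.49603369, 0.40778943, 0.44921934]), 'moment': array([ 0.0139933 ,  0.01289428, -0.01964742]), 'grasp_force': 0.0, 'width': 87.95856469487501}
```

View pics/top0.png

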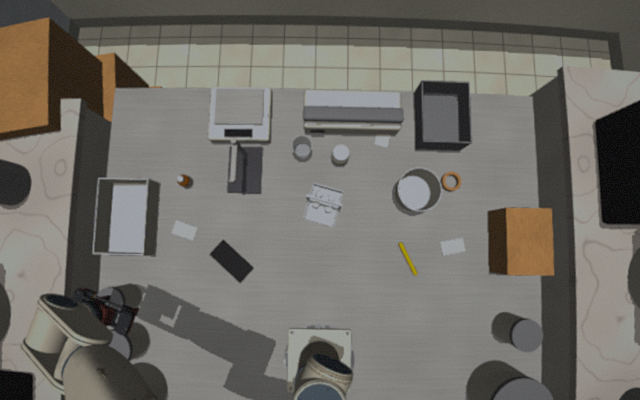

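View pics/scene0.png

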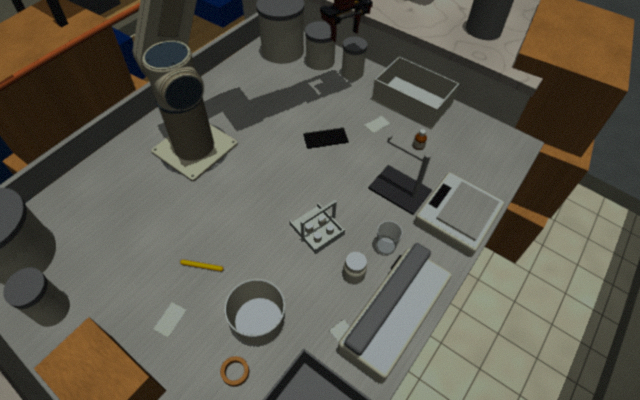

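The top view shows the tray at (322,204), tub (418,190), stand (245,167), and jar (340,155) and cup (303,147) just behind the tray. In the scene view the tray is at (317,228), the tub at (255,308) and the stand at (405,180). I'll zoom in next.

Run:
```python
import cv2,numpy as np
t=cv2.imread("pics/top0.png");s=cv2.imread("pics/scene0.png")
c=lambda im,x,y,w,h:cv2.resize(im[y:y+h,x:x+w],(400,300),interpolation=cv2.INTER_CUBIC)
cv2.imwrite("pics/m.png",np.vstack([np.hstack([c(t,290,174,64,48),c(s,277,198,80,60)]),np.hstack([c(t,213,137,64,48),c(s,363,130,80,60)])]))
```

```text
(no output)
```

View pics/m.png

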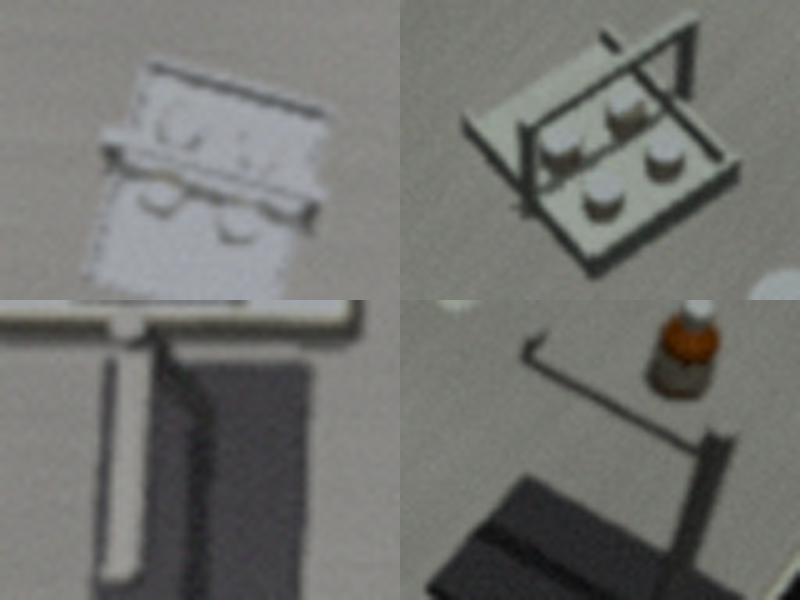

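```bash
cat > fit.py <<'E'
from h import *
from scipy.optimize import least_squares
T=lambda x,y:(290+x/6.25,174+y/6.25); S=lambda x,y:(277+(x-400)/5,198+y/5)
T2=lambda x,y:(213+x/6.25,137+(y-300)/6.25); S2=lambda x,y:(363+(x-400)/5,130+(y-300)/5)
def W(p,P):
    c,s=np.cos(p[2]),np.sin(p[2]); P=np.atleast_2d(P).astype(float)
    return np.c_[P[:,0]*c-P[:,1]*s+p[0],P[:,0]*s+P[:,1]*c+p[1],P[:,2]]
tray=[("top",(65,55,30),T(148,62)),("top",(65,-55,30),T(330,107)),("top",(-65,55,4),T(85,280)),("top",(7,61,106),T(104,140)),("top",(7,-61,106),T(325,200)),
("scene",(7,-61,106),S(525,124)),("scene",(7,61,106),S(697,16)),("scene",(65,-55,30),S(592,263)),("scene",(65,55,30),S(742,163)),("scene",(-65,-55,22),S(465,115))]
stand=[("top",(-40,0,203),T2(120,582)),("top",(88,0,208),T2(129,328)),("top",(120,-60,12),T2(310,365)),
("scene",(-40,0,203),S2(540,337)),("scene",(88,0,208),S2(718,432)),("scene",(-50,60,12),S2(528,478)),("scene",(-50,-60,12),S2(430,585))]
def fit(K,p0):
    f=lambda p:np.ravel([proj(c,W(p,P))[0]-uv for c,P,uv in K])
    r=least_squares(f,p0,x_scale=[10,10,.1],loss="soft_l1"); return r.x,f(r.x).reshape(-1,2)
E
cat > a.py <<'E'
from fit import *
pt,r=fit(tray,[540,0,0]);print("tray",pt.round(3));print(r.round(1).tolist())
ps,r=fit(stand,[640,270,0]);print("stand",ps.round(3));print(r.round(1).tolist())
a=np.linspace(0,6.283,60);o=np.ones(60)
cyl=lambda p,r0,r1,h:np.r_[np.c_[p[0]+r0*np.cos(a),p[1]+r0*np.sin(a),0*o],np.c_[p[0]+r1*np.cos(a),p[1]+r1*np.sin(a),h*o]]
def ext(c,P): q=proj(c,P); return np.r_[(q.min(0)+q.max(0))/2,q.max(0)-q.min(0)]
for n,E,d in(("tub",{"top":(419.6,188.7),"scene":(255.3,310.4)},(66,75,100)),("jar",{"top":(339.6,155.4),"scene":(357.4,269.4)},(32,32,85)),("cup",{"top":(303,147.4),"scene":(390.7,235.9)},(36,36,85))):
    f=lambda p:np.ravel([ext(c,cyl(p,*d))[:2]-e for c,e in E.items()])
    r=least_squares(f,[600,0]);print(n,r.x.round(1),r.fun.round(1), ext("top",cyl(r.x,*d)).round(1))
trayb=[[(65,55,30),(65,-55,30),(65,-55,0),(-65,-55,0),(-65,55,0),(65,55,0),(65,55,30)],[(7,61,0),(7,61,106),(7,-61,106),(7,-61,0)],[(-65,55,22),(65,55,22)],[(-65,-55,22),(65,-55,22)]]
st=[[(-40,8,203),(-40,-8,203)],[(-34,8,190),(88,8,190)],[(-34,-8,190),(88,-8,190)],[(88,0,208),(88,0,0)],[(-50,-60,12),(-50,60,12),(120,60,12),(120,-60,12),(-50,-60,12)]]
out=[]
for c,x,y,q,p,M in(("top",290,174,6.25,pt,trayb),("scene",277,188,5,pt,trayb),("top",213,137,6.25,ps,st),("scene",363,135,5,ps,st)):
    im=cv2.imread(f"pics/{c}0.png");im=cv2.resize(im,None,fx=q,fy=q,interpolation=cv2.INTER_CUBIC)
    for L in M: cv2.polylines(im,[((proj(c,W(p,L))+.5)*q-.5).astype(int)],False,(0,0,255),1)
    X,Y=int(x*q),int(y*q); out.append(im[Y:Y+300 if c=="scene" else Y+300,X:X+400])
cv2.imwrite("pics/ov.png",np.vstack([np.hstack(out[:2]),np.hstack(out[2:])]))
E
python3 a.py
```

```text
tray [ 5.40722e+02 -6.65000e+00 -2.60000e-01]
[[-0.8, -2.1], [0.3, -0.8], [-0.7, -1.0], [-0.7, -2.0], [-0.3, -1.5], [-1.4, 0.2], [-1.6, 0.0], [-0.4, -0.7], [-0.9, -0.7], [-1.6, 0.1]]
stand [ 6.29296e+02  2.76173e+02 -3.00000e-02]
[[-1.2, -1.5], [0.2, -2.0], [0.4, -1.2], [-2.2, -1.0], [0.3, -0.0], [-0.7, -0.6], [-1.6, -0.1]]
tub [ 590.2 -325. ] [-2.6  0.1 -1.1  1.5] [417.  188.8  47.7  44.5]
jar [717.8 -60.9] [-0.1 -2.2 -1.4 -1. ] [339.5 153.2  19.6  23.5]
cup [738.5  76.6] [-3.1 -0.7 -2.   2.3] [299.9 146.7  21.6  26. ]
```

View pics/ov.png

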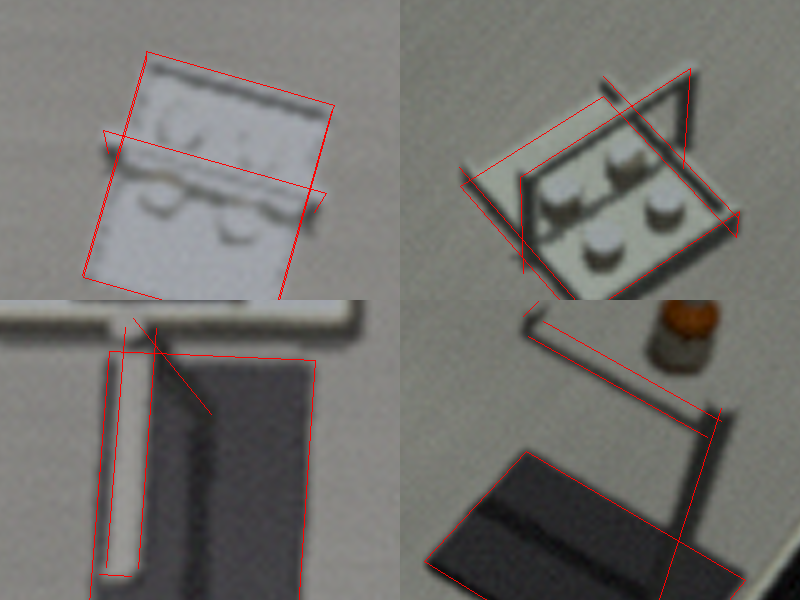

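The overlay fits to within 1–2 px. Tray x points away from the robot at yaw −0.26, and the stand is nearly aligned with world x. I'll move above the bar first, then check against the gripper itself.

```bash
python3 -m jog '[[0,0,0,0,0,1,1],[0,0,0,0,0,1,1],[0,0,0,0,0,1,1],[0,0,0,0,0,1,1],[0,0,0,0,0,1,1],[0,0,0,0,0,1,1],[0,0,0,0,0,1,1],[0,0,0,0,0,1,1],[0,0,0,0,0,1,1],[0,0,0,0,0,1,1],[0,0,0,0,0,1,1],[0,0,0,0,0,1,1],[0,0,0,0,0,1,1],[0,0,0,0,0,1,1],[0,0,0,0,0,0.25,1]]'
cat > togo.py <<'E'
# how far to go: togo(target TCP, tray-x azimuth yaw, tilt deg lip down)
from h import *
def Rt(yaw,tilt): # tool y=tray x, tool x=tray y, tool z=-tray z
    return R.from_euler("z",yaw)*R.from_euler("y",-tilt,degrees=True)*R.from_matrix(np.array([[0,1,0],[1,0,0],[0,0,-1.]]))
def togo(P,yaw,tilt=0):
    o=ctrl.get_obs(); r=R.from_rotvec(o["orientation"])
    d=r.inv().apply(np.array(P)-o["ee_pos"])/40; w=(r.inv()*Rt(yaw,tilt)).as_rotvec(degrees=True)/6
    print("at",o["t"],o["ee_pos"].round(1),"q",o["qpos"].round(2),"shift",d.round(2),"turn",w.round(2),"w",round(o["width"],1))
E
python3 -c "
from togo import *
togo([555.7,22.5,200],-.26)"
```

```text
t: 2.6
ee_pos: [207.7, 589.5, 222.7]
orientation: [2.493, 1.912, 0.0]
ft_force: [-0.7, -0.7, 0.1]
width: 87.9
grasp_force: 0.0
at 2.6 [207.7 589.5 222.7] q [ 1.21  0.42  1.63 -0.    1.09  1.48] shift [-11.43  12.08   0.57] turn [ 0.   -0.   -0.02] w 87.9
```

```bash
python3 -m jog '[[-0.76,0.8,0.04,0,0,0,1],[-0.76,0.8,0.04,0,0,0,1],[-0.76,0.8,0.04,0,0,0,1],[-0.76,0.8,0.04,0,0,0,1],[-0.76,0.8,0.04,0,0,0,1],[-0.76,0.8,0.04,0,0,0,1],[-0.76,0.8,0.04,0,0,0,1],[-0.76,0.8,0.04,0,0,0,1],[-0.76,0.8,0.04,0,0,0,1],[-0.76,0.8,0.04,0,0,0,1],[-0.76,0.8,0.04,0,0,0,1],[-0.76,0.8,0.04,0,0,0,1],[-0.76,0.8,0.04,0,0,0,1],[-0.76,0.8,0.04,0,0,0,1],[-0.76,0.8,0.04,0,0,0,1],[0,0,1,0,0,0,1],[0,0,0,0,0,0,1]]'
python3 - <<'E'
from togo import *
togo([555.7,22.5,160],-.26)
s=save("scene","s1.png");t=save("top","t1.png")
o=ctrl.get_obs();r=R.from_rotvec(o["orientation"])
# finger tip centre-inner positions
F=o["ee_pos"]+r.apply([[0,44,0],[0,-44,0],[0,0,0]])
for n in("scene","top"): print(n,proj(n,F).round(1).tolist())
c=lambda im,x,y,w,h:cv2.resize(im[y:y+h,x:x+w],(400,300),interpolation=cv2.INTER_CUBIC)
cv2.imwrite("pics/m1.png",np.hstack([cv2.resize(s[150:270,260:420],(800,600),interpolation=cv2.INTER_CUBIC)])[:,:,::-1])
E
```

```text
t: 4.3
ee_pos: [551.6, 24.0, 155.0]
orientation: [-2.488, -1.911, 0.009]
ft_force: [-1.4, -0.2, -0.9]
width: 87.7
grasp_force: 0.0
at 4.3 [551.6  24.  155. ] q [0.02 0.41 1.84 0.   0.9  0.28] shift [-0.01  0.11 -0.12] turn [-0.07  0.02 -0.01] w 87.7
scene [[337.6, 204.6], [317.5, 184.1], [327.4, 194.2]]
top [[317.2, 182.3], [309.5, 209.0], [313.3, 195.6]]
```

View pics/m1.png

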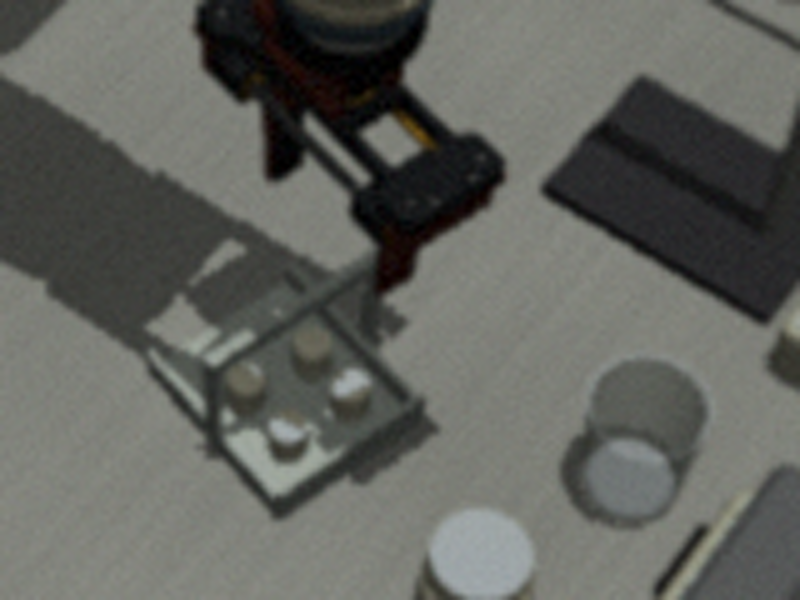

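The scene crop shows the fingers left of the bar's middle, with the front tip at about (388,282) in the crop. They straddle the bar line with plenty of room, so I'll descend and close.

```bash
python3 -m jog '[[0,0.1,0.4,0,0,0,1],[0,0,0.4,0,0,0,1],[0,0,0.4,0,0,0,1],[0,0,0.35,0,0,0,1],[0,0,0.2,0,0,0,1],[0,0,0,0,0,0,1],[0,0,0,0,0,0,1]]'
python3 - <<'E'
from togo import *
togo([555.7,22.5,81],-.26)
s=save("scene","s2.png");t=save("top","t2.png")
cv2.imwrite("pics/m2.png",np.hstack([cv2.resize(im[y:y+120,x:x+80],(400,600),interpolation=cv2.INTER_CUBIC) for im,x,y in((s,280,150),(t,282,140))])[:,:,::-1])
E
```

```text
t: 5.1
ee_pos: [558.4, 24.5, 89.0]
orientation: [2.49, 1.915, 0.001]
ft_force: [-0.3, -0.2, 0.1]
width: 87.9
grasp_force: 0.0
at 5.1 [558.4  24.5  89. ] q [0.02 0.52 1.86 0.   0.77 0.28] shift [-0.06 -0.05  0.2 ] turn [ 0. -0.  0.] w 87.9
```

View pics/m2.png

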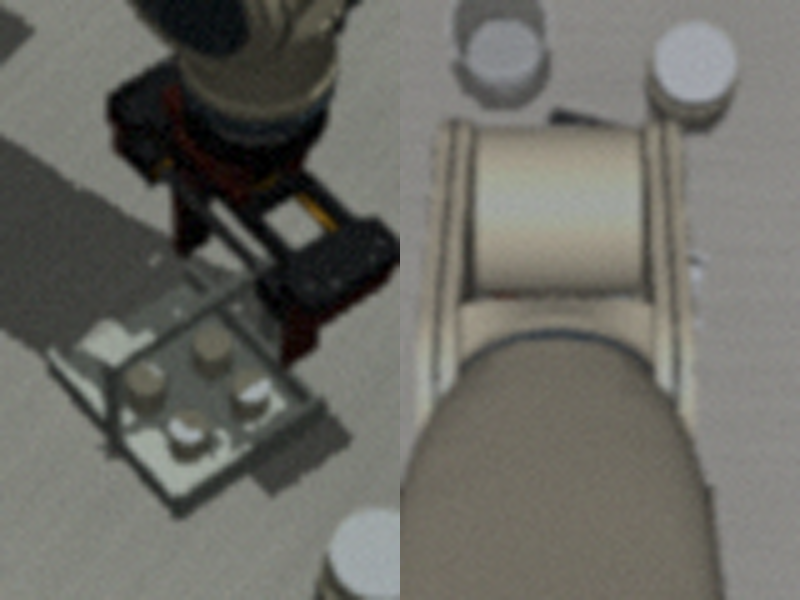

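The fingertips straddle the bar at crop positions (290,360) and (185,250), about 28 mm left of its middle. I'll close here.

```bash
python3 -m jog '[[0.05,-0.05,0.2,0,0,0,1],[0,0,0,0,0,0,1],[0,0,0,0,0,0,0.4],[0,0,0,0,0,0,0],[0,0,0,0,0,0,0],[0,0,0,0,0,0,0],[0,0,0,0,0,0,0],[0,0,0,0,0,0,0],[0,0,0,0,0,0,0],[0,0,0,0,0,0,0],[0,0,0,0,0,0,0]]'; python3 -c "
from togo import *
togo([555.7,22.5,81],-.26)"
```

```text
t: 6.3
ee_pos: [556.6, 26.7, 80.7]
orientation: [2.491, 1.914, 0.0]
ft_force: [0.0, 0.5, 0.0]
width: 18.9
grasp_force: 0.0
at 6.3 [556.6  26.7  80.7] q [ 0.03  0.53  1.86 -0.    0.75  0.29] shift [-0.11  0.   -0.01] turn [ 0.  0. -0.] w 18.9
```

```bash
python3 -m jog '[[0,0,0,0,0,0,0],[0,0,0,0,0,0,0],[0,0,0,0,0,0,0],[0,0,0,0,0,0,0],[0,0,0,0,0,0,0]]'; python3 -m jog '[[0,0,-0.1,0,0,0,0],[0,0,-0.2,0,0,0,0],[0,0,-0.4,0,0,0,0],[0,0,-0.6,0,0,0,0],[0,0,-0.6,0,0,0,0],[0,0,-0.6,0,0,0,0],[0,0,-0.6,0,0,0,0],[0,0,-0.5,0,0,0,0],[0,0,-0.3,0,0,0,0],[0,0,-0.1,0,0,0,0],[0,0,0,0,0,0,0],[0,0,0,0,0,0,0]]'
python3 - <<'E'
from togo import *
togo([555.7,22.5,241],-.26)
s=save("scene","s3.png")
cv2.imwrite("pics/m3.png",cv2.resize(s[120:240,240:400],(640,480),interpolation=cv2.INTER_CUBIC)[:,:,::-1])
E
```

```text
t: 6.8
ee_pos: [556.3, 26.8, 80.6]
orientation: [-2.491, -1.914, 0.001]
ft_force: [-2.4, 1.4, 1.1]
width: 7.8
grasp_force: 30.0
t: 8.0
ee_pos: [556.0, 26.7, 239.7]
orientation: [-2.49, -1.914, 0.002]
ft_force: [-0.3, -0.1, -3.3]
width: 7.7
grasp_force: 30.0
at 8.0 [556.   26.7 239.7] q [ 0.03  0.3   1.77 -0.    1.07  0.29] shift [-0.1   0.02 -0.03] turn [-0.02  0.   -0.  ] w 7.7
```

View pics/m3.png

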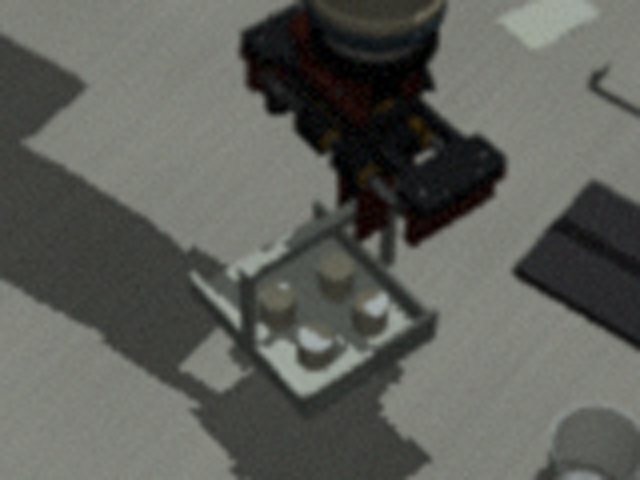

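The tray is lifted level with all four canisters in it. I'll estimate the grip offset along the bar and plan the pour.

```bash
cat >> togo.py <<'E'
def tcp_for_lip(lip,yaw,tilt,s=30):
    # lip point (tray -65,0,4); grasp at tray (7,s,100); TCP 19 mm further down tray z
    return np.array(lip)+(R.from_euler("z",yaw)*R.from_euler("y",-tilt,degrees=True)).apply([72,s,77])
E
python3 - <<'E'
from togo import *
o=ctrl.get_obs();e=o["ee_pos"];Ry=R.from_euler("z",-.26)
P={"bar-y":(7,-61,106),"backbot-y":(65,-55,0),"backtop-y":(65,-55,30),"backbot+y":(65,55,0),"backtop+y":(65,55,30),"lip-ytop":(-65,-55,22)}
obs={"bar-y":(243,268),"backbot-y":(309,410),"backbot+y":(433,335),"backtop+y":(436,315),"lip-ytop":(192,273)}
for s in (24,28,32):
    for k in obs:
        u=proj("scene",e+Ry.apply(np.array(P[k])-[7,s,81]))[0]; print(s,k,(u-[240,120]-[(obs[k][0]+.5)/4-.5,(obs[k][1]+.5)/4-.5]).round(1),end=";")
    print()
tub=np.array([588,-325.]);yaw=-.45
d=np.array([np.cos(yaw),np.sin(yaw)])
for tilt,z,a in((0,180,20),(25,135,20),(50,112,25)):
    L=np.r_[tub+a*d,z]; T=tcp_for_lip(L,yaw,tilt);print(tilt,"lip",L.round(),"tcp",T.round(1)); togo(T,yaw,tilt)
E
```

```text
24 bar-y [ 2.8 -0.9];24 backbot-y [2.  1.1];24 backbot+y [ 2.8 -0.9];24 backtop+y [ 2.9 -2.5];24 lip-ytop [ 1.8 -1. ];
28 bar-y [ 1.5 -0.1];28 backbot-y [0.8 1.9];28 backbot+y [ 1.7 -0.2];28 backtop+y [ 1.8 -1.7];28 lip-ytop [ 0.6 -0.3];
32 bar-y [0.2 0.7];32 backbot-y [-0.4  2.7];32 backbot+y [0.6 0.5];32 backtop+y [ 0.7 -1. ];32 lip-ytop [-0.6  0.4];
0 lip [ 606. -334.  180.] tcp [ 683.9 -338.   257. ]
at 8.05 [555.9  26.7 239.5] q [ 0.03  0.3   1.77 -0.    1.07  0.29] shift [-7.99  5.44 -0.44] turn [-0.02  0.01  1.81] w 7.9
25 lip [ 606. -334.  135.] tcp [ 648.5 -320.9  235.2]
at 8.05 [555.9  26.7 239.5] q [ 0.03  0.3   1.77 -0.    1.07  0.29] shift [-7.8   4.47  0.1 ] turn [-4.17 -0.39  1.79] w 7.9
50 lip [ 611. -336.  112.] tcp [ 612.1 -303.3  216.6]
at 8.05 [555.9  26.7 239.5] q [ 0.03  0.3   1.77 -0.    1.07  0.29] shift [-7.61  3.48  0.57] turn [-8.33 -0.78  1.7 ] w 7.9
```

Run:
```python
from h import *
a=np.linspace(0,6.283,80);out=[]
for c,x,y in(("top",380,155),("scene",215,268)):
    im=cv2.resize(cv2.imread(f"pics/{c}0.png")[y:y+75,x:x+80],None,fx=5,fy=5,interpolation=cv2.INTER_CUBIC)
    for r,z,k in((75,100,(0,0,255)),(66,0,(0,255,0))):
        q=proj(c,np.c_[588+r*np.cos(a),-327+r*np.sin(a),z+0*a]); cv2.polylines(im,[((q-[x,y]+.5)*5).astype(int)],True,k,1)
    out.append(im)
cv2.imwrite("pics/tub.png",np.hstack(out))
```

```text
(no output)
```

View pics/tub.png

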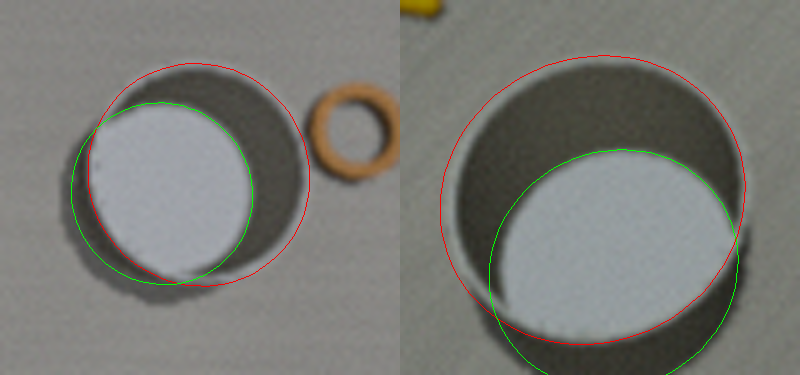

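Overlay matches the tub at about (587,−326). Moving over it.

```bash
python3 -m jog '[[0,0,0,0,0,0.3,0],[0,0,0,0,0,0.6,0],[0,0,0,0,0,0.6,0],[0,0,0,0,0,0.3,0],[-0.2,0.2,-0.05,0,0,0,0],[-0.4,0.4,-0.05,0,0,0,0],[-0.58,0.58,-0.05,0,0,0,0],[-0.58,0.58,-0.05,0,0,0,0],[-0.58,0.58,-0.05,0,0,0,0],[-0.58,0.58,-0.05,0,0,0,0],[-0.58,0.58,-0.05,0,0,0,0],[-0.58,0.58,-0.05,0,0,0,0],[-0.58,0.58,-0.05,0,0,0,0],[-0.58,0.58,0,0,0,0,0],[-0.58,0.58,0,0,0,0,0],[-0.58,0.58,0,0,0,0,0],[-0.3,0.3,0,0,0,0,0],[-0.12,0.12,0,0,0,0,0],[0,0,0,0,0,0,0],[0,0,0,0,0,0,0]]'
python3 - <<'E'
from togo import *
yaw=-.45;d=np.array([np.cos(yaw),np.sin(yaw)]);tub=np.array([587,-326.])
p=None
# incremental rows, lip held while tilting
for tilt,z,a in((0,180,20),(6,165,20),(12,150,21),(18,140,22),(24,130,23),(30,120,24),(36,115,25),(42,113,25),(48,113,25),(54,113,25)):
    T=tcp_for_lip(np.r_[tub+a*d,z],yaw,tilt,30);r=Rt(yaw,tilt)
    if p is None: togo(T,yaw,0)
    else: print(tilt,T.round(),(p[1].inv().apply(T-p[0])/40).round(2),((p[1].inv()*r).as_rotvec(degrees=True)/6).round(2))
    p=T,r
E
```

```text
t: 10.05
ee_pos: [683.6, -336.8, 258.1]
orientation: [-2.659, -1.671, 0.001]
ft_force: [-0.7, -0.4, -2.8]
width: 8.0
grasp_force: 30.0
at 10.05 [ 683.6 -336.8  258.1] q [-0.47  0.6   1.25  0.    1.29 -0.03] shift [-0.06  0.01  0.03] turn [-0.01 -0.    0.02] w 8.0
6 [ 675. -335.  249.] [ 0.   -0.21  0.2 ] [-1.  0.  0.]
12 [ 668. -332.  240.] [ 0.   -0.23  0.2 ] [-1. -0.  0.]
18 [ 660. -328.  235.] [-0.   -0.24  0.07] [-1. -0.  0.]
24 [ 652. -324.  230.] [ 0.   -0.26  0.07] [-1.  0. -0.]
30 [ 643. -320.  223.] [-0.   -0.29  0.06] [-1.  0. -0.]
36 [ 634. -316.  220.] [ 0.   -0.25 -0.06] [-1.  0.  0.]
42 [ 624. -311.  218.] [ 0.   -0.24 -0.14] [-1. -0.  0.]
48 [ 614. -306.  218.] [-0.   -0.21 -0.18] [-1.  0.  0.]
54 [ 605. -301.  217.] [ 0.   -0.21 -0.18] [-1.  0. -0.]
```

```bash
python3 -m jog '[[-0.06,-0.1,0.1,-0.5,0,0,0],[0,-0.11,0.1,-0.5,0,0,0],[0,-0.11,0.1,-0.5,0,0,0],[0,-0.12,0.1,-0.5,0,0,0],[0,-0.12,0.04,-0.5,0,0,0],[0,-0.12,0.03,-0.5,0,0,0],[0,-0.13,0.04,-0.5,0,0,0],[0,-0.13,0.03,-0.5,0,0,0],[0,-0.14,0.03,-0.5,0,0,0],[0,-0.15,0.03,-0.5,0,0,0],[0,-0.13,-0.03,-0.5,0,0,0],[0,-0.12,-0.03,-0.5,0,0,0],[0,-0.12,-0.07,-0.5,0,0,0],[0,-0.12,-0.07,-0.5,0,0,0],[0,-0.1,-0.09,-0.5,0,0,0],[0,-0.11,-0.09,-0.5,0,0,0],[0,-0.1,-0.09,-0.5,0,0,0],[0,0,0,0,0,0,0],[0,0,0,0,0,0,0],[0,0,0,0,0,0,0]]'
python3 -m jog '[[0,0,0,0,0,0,0],[0,0,0,0,0,0,0],[0,0,0,0,0,0,0],[0,0,0,0,0,0,0],[0,0,0,0,0,0,0]]'
python3 - <<'E'
from togo import *
togo(tcp_for_lip([610,-337,113],-.45,51),-.45,51)
s=save("scene","s4.png")
cv2.imwrite("pics/m4.png",cv2.resize(s[240:360,195:355],(640,480),interpolation=cv2.INTER_CUBIC)[:,:,::-1])
E
```

```text
t: 12.05
ee_pos: [620.4, -312.5, 228.2]
orientation: [2.077, 1.329, 0.558]
ft_force: [-0.1, 0.8, -2.4]
width: 7.7
grasp_force: 30.0
t: 12.55
ee_pos: [620.2, -313.1, 227.9]
orientation: [2.078, 1.328, 0.558]
ft_force: [0.6, -0.4, -2.1]
width: 8.0
grasp_force: 30.0
at 12.55 [ 620.2 -313.1  227.9] q [-0.52  0.34  2.    0.97  0.11 -1.02] shift [ 0.1  -0.42 -0.03] turn [-1.31 -0.37 -0.02] w 8.0
```

View pics/m4.png

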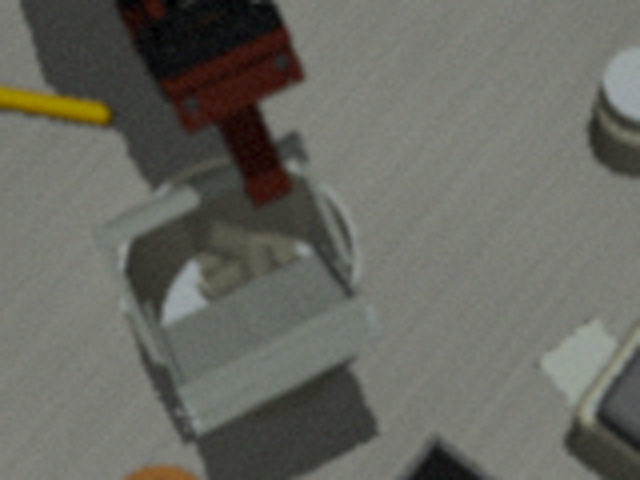

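Only about 43° was reached, because joint 5 is at its stop. The tray floor looks empty and the canisters show past the lip at crop (250,260), so I'll check with the networks.

```bash
cat > cans.py <<'E'
from togo import *
for c in("scene","top"):
    optics.get_image(c)
    for t in("can0_center","can1_center"):
        for d in optics.masks_of(t,c): print(c,t,round(d["conf"],2),np.round(d["extent"]),d["pixels"].sum(),back(c,d["extent"][:2],17)[0].round())
E
python3 cans.py; python3 -c "
from togo import *
o=ctrl.get_obs();r=R.from_rotvec(o['orientation'])
m=r.as_matrix();print(m.round(2)); L=o['ee_pos']+r.apply([[-30,-72,77],[25,-72,77],[-85,-72,77]]);print(L.round(),proj('scene',L).round())"
```

```text
scene can0_center 0.54 [254. 311.  70.  75.] 2072 [ 569. -315.   17.]
scene can0_center 0.53 [250. 309.  12.   8.] 83 [ 556. -318.   17.]
scene can1_center 0.48 [259. 305.   7.   9.] 45 [ 569. -295.   17.]
scene can1_center 0.47 [420. 141.  12.  19.] 261 [616. 497.  17.]
top can0_center 0.32 [303. 147.  21.  24.] 393 [744.  68.  17.]
top can1_center 0.61 [405. 195.   8.   6.] 33 [ 580. -297.   17.]
[[ 0.41  0.66  0.63]
 [ 0.91 -0.32 -0.26]
 [ 0.03  0.68 -0.73]]
[[ 609. -338.  122.]
 [ 632. -288.  123.]
 [ 587. -388.  120.]] [[256. 312.]
 [276. 301.]
 [235. 322.]]
```

Both views agree that the canisters lie at tub-floor height. I'll untilt along the same path, rising.

```bash
python3 -m jog '[[0,0.12,0.03,0.5,0,0,0],[0,0.13,0.03,0.5,0,0,0],[0,0.15,-0.03,0.5,0,0,0],[0,0.14,-0.03,0.5,0,0,0],[0,0.13,-0.03,0.5,0,0,0],[0,0.13,-0.04,0.5,0,0,0],[0,0.12,-0.03,0.5,0,0,0],[0,0.12,-0.04,0.5,0,0,0],[0,0.12,-0.1,0.5,0,0,0],[0,0.11,-0.1,0.5,0,0,0],[0,0.11,-0.1,0.5,0,0,0],[0,0.1,-0.1,0.5,0,0,0],[0,0,-0.2,0.5,0,0,0],[0,0,-0.2,0.5,0,0,0],[0,0,-0.2,0,0,0,0],[0,0,0,0,0,0,0]]'
python3 cans.py; python3 -c "
from togo import *
togo([600,150,290],-.03)"
```

```text
t: 14.5
ee_pos: [656.1, -327.2, 300.8]
orientation: [2.596, 1.694, 0.109]
ft_force: [-0.5, -0.5, -2.8]
width: 7.8
grasp_force: 30.0
scene can0_center 0.17 [401. 174.  62.  77.] 2002 [638. 326.  17.]
scene can1_center 0.47 [358. 271.  23.  30.] 654 [723. -50.  17.]
top can0_center 0.55 [301. 147.  21.  18.] 328 [746.  75.  17.]
top can0_center 0.42 [246. 167.  34.  54.] 1579 [671. 271.  17.]
top can1_center 0.5 [407. 197.  11.   5.] 40 [ 572. -304.   17.]
at 14.8 [ 655.  -326.5  299.3] q [-0.5   0.49  1.35  0.05  1.24 -0.1 ] shift [10.34 -6.07  0.2 ] turn [ 0.71 -0.23 -3.67] w 7.5
```

```bash
python3 -m jog '[[0,0,0,0.14,-0.05,-0.73,0],[0,0,0,0.14,-0.05,-0.73,0],[0,0,0,0.14,-0.05,-0.73,0],[0,0,0,0.14,-0.05,-0.73,0],[0,0,0,0.14,-0.05,-0.73,0],[0,0,0,0,0,0,0]]'
python3 -c "
from togo import *
togo([520,309,290],-.03)"
```

```text
t: 15.4
ee_pos: [655.6, -326.5, 299.3]
orientation: [2.254, 2.185, -0.002]
ft_force: [0.6, 0.1, -3.5]
width: 7.9
grasp_force: 30.0
at 15.4 [ 655.6 -326.5  299.3] q [-0.48  0.52  1.29 -0.    1.33 -0.45] shift [15.78 -3.88  0.19] turn [ 0.01  0.03 -0.01] w 7.9
```

```bash
python3 -m jog '[[0.4,-0.1,0,0,0,0,0],[0.8,-0.2,0.02,0,0,0,0],[0.93,-0.23,0.02,0,0,0,0],[0.93,-0.23,0.02,0,0,0,0],[0.93,-0.23,0.02,0,0,0,0],[0.93,-0.23,0.02,0,0,0,0],[0.93,-0.23,0.02,0,0,0,0],[0.93,-0.23,0.02,0,0,0,0],[0.93,-0.23,0.02,0,0,0,0],[0.93,-0.23,0.02,0,0,0,0],[0.93,-0.23,0.02,0,0,0,0],[0.93,-0.23,0,0,0,0,0],[0.93,-0.23,0,0,0,0,0],[0.93,-0.23,0,0,0,0,0],[0.93,-0.23,0,0,0,0,0],[0.93,-0.23,0,0,0,0,0],[0.93,-0.23,0,0,0,0,0],[0.43,-0.1,0,0,0,0,0],[0.2,-0.05,0,0,0,0,0],[0,0,0,0,0,0,0]]'
python3 - <<'E'
from togo import *
togo([520,309,203],-.03)
for c in("top","scene"):
    optics.get_image(c)
    for d in optics.masks_of("tub",c)[:2]: print(c,d["conf"],np.round(d["extent"],1))
E
python3 cans.py
```

```text
t: 17.4
ee_pos: [519.1, 309.4, 289.7]
orientation: [2.254, 2.184, -0.002]
ft_force: [-0.3, -0.2, -1.9]
width: 7.6
grasp_force: 30.0
at 17.4 [519.1 309.4 289.7] q [ 0.52  0.32  1.61 -0.    1.2   0.55] shift [-0.    0.02  2.17] turn [ 0.01  0.03 -0.01] w 7.6
top 0.93 [419.4 190.6  46.4  45.5]
top 0.24 [340.4 154.8  17.9  18.7]
scene 0.83 [253.3 311.1  57.7  66.5]
scene 0.67 [234.1 373.6  29.2  30.2]
scene can0_center 0.67 [251. 311.  13.  11.] 89 [ 563. -319.   17.]
scene can1_center 0.54 [261. 308.   7.  12.] 62 [ 577. -298.   17.]
scene can1_center 0.27 [200. 266.  43.  12.] 218 [ 359. -310.   17.]
scene can1_center 0.2 [401. 175.  65.  83.] 2161 [639. 325.  17.]
top can0_center 0.52 [414. 201.   8.   4.] 45 [ 557. -328.   17.]
```

```bash
python3 -m jog '[[0,0,0.4,0,0,0,0],[0,0,0.6,0,0,0,0],[0,0,0.6,0,0,0,0],[0,0,0.3,0,0,0,0],[0,0,0.2,0,0,0,0],[0,0.2,0,0,0,0,0],[0,0.4,0,0,0,0,0],[0,0.5,0,0,0,0,0],[0,0.5,0,0,0,0,0],[0,0.5,0,0,0,0,0],[0,0.4,0,0,0,0,0],[0,0.2,0,0,0,0,0],[0,0.1,0,0,0,0,0],[0,0,0,0,0,0,0],[0,0,0,0,0,0,0]]'
python3 - <<'E'
from togo import *
togo([633,306,177],-.03)
s=save("scene","s5.png");t=save("top","t5.png")
c=lambda im,x,y,w,h:cv2.resize(im[y:y+h,x:x+w],(400,300),interpolation=cv2.INTER_CUBIC)
cv2.imwrite("pics/m5.png",np.vstack([np.hstack([c(t,213,137,64,48),c(s,363,130,80,60)]),np.hstack([c(t,388,164,64,48),c(s,215,278,80,60)])])[:,:,::-1])
o=ctrl.get_obs()
for ss in(30,):
  for nm,p in(("bar-y",(0,-61-ss,25)),("bar mid",(0,-ss,25))): print(nm,proj("scene",o["ee_pos"]+R.from_euler("z",-.03).apply(p)),proj("top",o["ee_pos"]+R.from_euler("z",-.03).apply(p)))
E
```

```text
t: 19.4
ee_pos: [631.1, 305.3, 205.9]
orientation: [2.254, 2.184, -0.002]
ft_force: [-0.3, 0.8, -3.2]
width: 7.6
grasp_force: 30.0
at 19.4 [631.1 305.3 205.9] q [ 0.43  0.55  1.46 -0.    1.13  0.47] shift [0.02 0.05 0.72] turn [ 0.01  0.03 -0.02] w 7.6
bar-y [[390.36065671 148.61367472]] [[250.39873192 166.59642419]]
bar mid [[402.01431424 136.41001865]] [[230.20100335 165.69718792]]
```

View pics/m5.png

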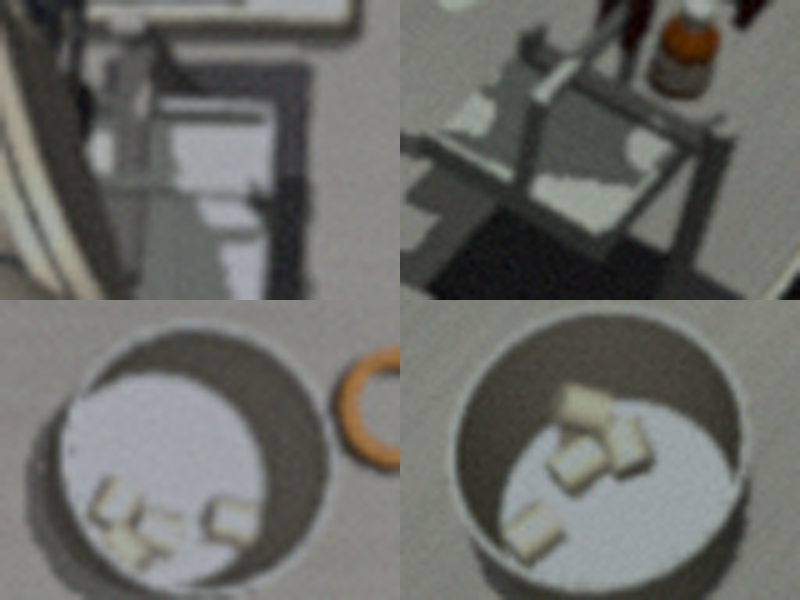

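All four canisters are in the tub, and the peg passes through the arch. The bar's right end is at crop (268,192) and the peg centre at x≈128, so the bar sits about 5 mm to the right. I'll shift left and lower.

```bash
python3 -m jog '[[0.12,0,0,0,0,0,0],[0,0,0.2,0,0,0,0],[0,0,0.2,0,0,0,0],[0,0,0.15,0,0,0,0],[0,0,0.05,0,0,0,0],[0,0,0,0,0,0,0],[0,0,0,0,0,0,0]]'; python3 -m jog '[[0,0,0.04,0,0,0,0],[0,0,0.03,0,0,0,0],[0,0,0,0,0,0,0],[0,0,0,0,0,0,0]]'
```

```text
t: 20.2
ee_pos: [632.0, 309.9, 181.9]
orientation: [2.255, 2.184, -0.002]
ft_force: [-0.1, 0.3, -2.1]
width: 7.5
grasp_force: 30.0
t: 20.6
ee_pos: [631.8, 310.0, 179.1]
orientation: [2.254, 2.184, -0.002]
ft_force: [0.1, -0.3, -2.5]
width: 8.1
grasp_force: 30.0
```

```bash
python3 -m jog '[[0,0,0.03,0,0,0,0],[0,0,0.02,0,0,0,0],[0,0,0,0,0,0,0],[0,0,0,0,0,0,0]]'; python3 -m jog '[[0,0,0.02,0,0,0,0],[0,0,0,0,0,0,0],[0,0,0,0,0,0,0]]'
```

```text
t: 21.0
ee_pos: [631.8, 309.9, 177.0]
orientation: [2.255, 2.184, -0.002]
ft_force: [-0.4, 0.3, -2.2]
width: 7.7
grasp_force: 30.0
t: 21.3
ee_pos: [631.9, 310.0, 176.6]
orientation: [2.254, 2.184, -0.001]
ft_force: [-1.9, -0.5, 1.2]
width: 7.7
grasp_force: 30.0
```

Contact is felt at the expected height, so I'll release.

```bash
python3 -m jog '[[0,0,0,0,0,0,0.15],[0,0,0,0,0,0,0.3],[0,0,0,0,0,0,0.5],[0,0,0,0,0,0,0.5],[0,0,0,0,0,0,0.5],[0,0,0,0,0,0,0.5],[0,0,0,0,0,0,0.5],[0,0,0,0,0,0,0.5],[0,0,0,0,0,0,0.5],[0,0,0,0,0,0,0.5]]'; python3 -m jog '[[0,0,-0.2,0,0,0,0.5],[0,0,-0.4,0,0,0,0.5],[0,0,-0.6,0,0,0,0.5],[0,0,-0.6,0,0,0,0.5],[0,0,-0.6,0,0,0,0.5],[0,0,-0.6,0,0,0,0.5],[0,0,-0.6,0,0,0,0.5],[0,-0.5,0,0,0,0,0.5],[0,-0.8,0,0,0,0,0.5],[0,-0.8,0,0,0,0,0.5],[0,-0.8,0,0,0,0,0.5],[0,-0.8,0,0,0,0,0.5],[0,-0.3,0,0,0,0,0.5],[0,0,0,0,0,0,0.5],[0,0,0,0,0,0,0.5],[0,0,0,0,0,0,0.5],[0,0,0,0,0,0,0.5],[0,0,0,0,0,0,0.5],[0,0,0,0,0,0,0.5]]'
python3 - <<'E'
from togo import *
s=save("scene","s6.png");t=save("top","t6.png")
from fit import W
trayc=np.array([(x,y,z) for x in(-65,65) for y in(-55,55) for z in(0,22)]+[(65,55,30),(65,-55,30),(7,61,106),(7,-61,106)],float)
for c in("top","scene"):
    q=proj(c,W([622+3,277,-.03],trayc+[0,0,96]));print(c,"pred",np.r_[(q.min(0)+q.max(0))/2,np.ptp(q,axis=0)].round(1))
    for d in optics.masks_of("tray",c)[:2]: print(d["conf"],np.round(d["extent"],1),d["pixels"].sum())
E
```

```text
t: 22.3
ee_pos: [631.8, 309.9, 176.2]
orientation: [2.255, 2.184, -0.002]
ft_force: [-0.7, 1.1, 0.6]
width: 43.8
grasp_force: 0.0
t: 24.2
ee_pos: [472.1, 315.3, 319.8]
orientation: [2.255, 2.183, -0.003]
ft_force: [-0.6, 0.6, 0.2]
width: 44.1
grasp_force: 0.0
top pred [234.4 174.4  44.2  41.8]
0.77 [236.1 175.4  42.8  42.9] 1332
scene pred [394.4 159.6  56.4  55.5]
0.98 [393.4 161.3  56.5  52.6] 1505
```

The tray mask matches a level tray on the peg to within 2 px. I'll check that it is still, then hand in.

```bash
python3 -m jog '[[0,0,0,0,0,0,0.5],[0,0,0,0,0,0,0.5],[0,0,0,0,0,0,0.5]]' >/dev/null
python3 - <<'E'
from h import *
a=cv2.imread("pics/s6.png")[:,:,::-1].astype(int);b=save("scene","s7.png").astype(int)
print(np.abs(a-b)[130:195,360:430].max(),np.abs(a-b)[130:195,360:430].mean(),np.abs(a-b)[280:340,220:290].mean())
print([ (round(d["conf"],2),np.round(d["extent"],1)) for d in optics.masks_of("tray","scene")[:1]])
print(ctrl.close_job())
E
```

```text
33 2.596996336996337 2.2846031746031747
[(0.89, array([393.2, 161.9,  56.9,  53.1]))]
the job is handed in; nothing more can be done
None
```

All four canisters are in the tub, the empty tray hangs level and still on the peg with the gripper clear of it, and I handed the job in at about 25 s of the 61 s allowed; no verdict came back.

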